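# Raise the ladder-hung kitchen shelf by one rung

### The arm

A 6-joint arm with a two-finger parallel gripper is mounted at the origin on the work surface. World frame = base frame: x ahead of the robot, y to its left, z up, the work surface at z = 0. Lengths are in m, angles in rad, forces in N, time in s.
With the tool pointing down it reaches from about 0.375 to 0.975 m from the base axis. Payload 3.8 kg.
Tool frame: the origin (TCP) lies at the very end of the fingers, on their centre line; the grasp point (between the pads) lies 19 mm behind it (manip.hold_point_z is the distance from the TCP to the grasp point, in m); z points along the fingers, y is the direction in which the jaws open and shut (so a half turn about z gives the same grasp; the last joint's range is limited). The gripper opens to 88 mm and grips with 3 to 60 N. Pads are 18 mm wide; open, the fingers measure 123 mm over their backs; the gripper's body (75 mm by 187 mm) begins 45 mm behind the grasp point.
Start: joints at [1.272, 0.264, 1.604, -0, 1.274, -0.037], TCP at [0.175, 0.652, 0.239] pointing down, gripper open.
Joint ranges: [-2.63, 2.63], [-0.94, 2.18], [0.31, 2.57], [-1.31, 4.45], [0, 2.66], [-2.55, 2.55]. Speed limits (rad/s): [2.57, 2.57, 3.14, 3.14, 3.14, 3.14].

### API

Orientations are given as a unit quaternion [w, x, y, z].
In Python, from station import manip, vision, finder gives the robot as it stands.
- The arm moves only by the shell command python3 -m creep 'ROWS'. ROWS is JSON, a list of rows, each an object with "travel": the shift along the world's x, y, z in cm, a list of three; "twist": the turn about the world's z in rad; "grip": the opening, from 0 (shut) to 1 (fully open). In form: [{"travel": [x, y, z], "twist": twist, "grip": grip}, ...]. A call has 1 to 5 rows; each row is the pose to reach, as a shift and turn from the pose commanded when the call began; what a row does not reach only later rows make up. A row lasts 1/12 s, in which the tool goes at most 41.7 mm and 7.16 degrees, less where a joint would pass 70% of its speed; a pose out of reach is approached as far as the arm can. A call with a gripper value outside its range is refused whole. The fingers move at their own pace and stop on an object; the grip force is fixed at half the most. Time passes only in rows, so rows that repeat a pose let the fingers close. It gives the time, the measured TCP pose, the force and the opening at its end, in the units of the state.
- manip.get_obs(): the state, without advancing time (a new reading comes with each control period).
- vision.snapshot(name): name is "scene" or "side" or "wrist"; returns a dict with "color" (400x640x3 uint8, red, green, blue), "camera_matrix" (3x3 intrinsics, pixels), "R" (3x3) and "t" (3): a world point X has camera coordinates R X + t. Camera axes: x right, y down, z forward; pixel columns grow to the right and rows downward; lengths in m; the calibration is good to about 2 mm. A picture is of the moment at which its call begins. There is no depth.
- manip.sign_off(): hands the job in, once; it reports no verdict.
Trained networks look in a picture, given as the dict that the camera call returned (one of the last four; its "shot" number tells which), for a name from the list of things; names that differ only in an ending like _2 or _b are one class to them, and where a whole thing is asked for, a point or a joint stands for the part that bears it (a point fixed in the world has none). Each returns a list of dicts, best first, with "conf" (0 to 1); they miss things now and then, are a little off and sometimes report something else, mostly with a low value. They report only what shows in the picture. A call takes as long as a camera call.
- finder.boxes_of(picture, target): "centre" ([x, y, z] in m, in world coordinates, good to about 4 mm: the middle of the surface that is visible of it).
- finder.outline_of(picture, target): "pixels" (400x640 bool, what is visible of it).
The state is a dict: "time": time; "joint_pos": joint angles; "qvel": joint speeds; "tau": joint torques, N m; "tcp_pos": TCP position; "eef_rot": TCP orientation; "wrist_force": force on the tool from outside, world axes, zero at the start; "moment": the same for the moment, N m; "opening": opening from 0.0 (shut) to 1.0 (fully open).
Only numpy, scipy, OpenCV 4.12 (cv2) and the standard library are available. Lean on these libraries where they do the work, as an engineer would, in place of code of your own. Each camera call takes 0.05 s, during which the arm holds its last target. There are 200 camera calls.

### The job

Raise the little oak shelf on its stand until its pawl has passed the first rung above it, then lower it gently, without dropping it, until the pawl hangs on that rung. Press down on the shelf with about 10 newtons for about a second to make sure that it is caught (not much harder, the pawl is slight), then let go and leave the other things where they are.

Things in the scene. Friction and masses are not known exactly. Their poses are not given: they have to be found in the camera images.
- stand: Steel stand fixed to the worktop: foot plate 200 x 180 x 12 mm, two uprights 12 mm thick and 272 mm high, 124 mm apart, 55 mm behind the origin (+x, away from the robot). Origin: centre of the foot plate's underside. x points to the back (uprights), y left, z up.
- ladder_foot (a point): Foot of the ladder between the uprights (point on the worktop, axes as the stand's): level steel rungs, 8 mm round, 70 mm apart. It stands on a rubber block and gives about 1 mm for every 4 N of load. Its height was set by hand, differs by up to 20 mm either way and is not measured: where a rung lies has to be felt.
- tab (a point): Centre of the upright oak grip tab on the shelf: 40 mm along x, 12 mm thick along y, 55 mm high, standing on the deck (140 mm in x by 150 mm in y), whose top is 27 mm below this point. The tab is 115 mm in front of the rungs. Axes as the stand's; it moves straight up and down with the shelf. Pinch it across y from above.
- rack (a joint): Height of the shelf above its lowest place, m, 0 to 0.12 (end stop); starts at 0, on collars. Slides freely, falls if let go uncaught; weighs 4 to 7 N. The first rung above the pawl catches it somewhere from 0.022 to 0.066. The pawl clears that rung within 33 mm more of lift: at 0.1 it surely has. The second rung may tip it but cannot be passed. It must not come down faster than 0.25 m/s.
- pawl: Steel gravity pawl, a bar 18 mm wide, 6 mm thick on a pin (origin) along y, 90 mm behind and 4 mm below the tab's centre. Nose to the back (+x, 34 mm), heavier tail to the front. Level at rest; a rung met on the way up tips the nose down; past it, it swings level in 0.3 s. It cannot tip up, so on the way down it hangs on the rung. It must never bear over 25 N, shelf's weight included.
- cup: Red ceramic mug, 80 mm wide, 85 mm high, handle to +y; origin under its centre. Bystander.
- tumbler: Clear glass tumbler, 68 mm wide, 110 mm high; origin under its centre. Bystander.
- canister: Closed tin canister, 72 mm wide, 120 mm high; origin under its centre. Bystander.
- cezve: Copper-coloured cezve standing on the worktop, 84 mm wide, 75 mm high, with a 120 mm dark wooden handle along its +y, rising to 100 mm; origin under its centre. Bystander.
- sugar_bowl: White bowl, 100 mm wide, 50 mm high; origin under its centre. Bystander.
- teaspoon: Steel teaspoon, 140 mm long, lying on the worktop in front of the stand along its x. Bystander.

How it is judged:
By the outcome, as a careful person would: the job done as asked, in the order asked, and still so for the second after the job is handed in, with the robot touching nothing.
It also fails if it takes over 48 s, if anything falls off the work surface, if the arm or the gripper's body presses on something with over 40 N, if the wrist force passes 120 N, or if a joint passes its speed limit or range.

## Working session

There is one attempt and no reset: what is moved stays moved. The work goes in short steps, Python scripts to look and compute and a shell command to move; the robot and the scene stay as the last step left them, time stands still between calls to the robot, and variables do not carry over. Pictures are saved under pics/ and viewed, on a budget of 10 in all, crops included, one or two more only if the job needs it, and the job is handed in when it is done.

```bash
mkdir -p pics; python3 - <<'E'
from station import manip, vision, finder
import cv2, numpy as np
ims=[]
for c in ["scene","side"]:
    p=vision.snapshot(c); ims.append(p["color"])
    cv2.imwrite(f"pics/{c}0.png",p["color"][:,:,::-1])
    for n in ["tab","stand","pawl","cup","tumbler","canister","cezve","sugar_bowl","teaspoon"]:
        r=finder.boxes_of(p,n)
        print(c,n,[(np.round(d["centre"],3).tolist(),round(d["conf"],2)) for d in r[:2]])
o=manip.get_obs();print({k:np.round(v,3).tolist() for k,v in o.items()})
E
```

```text
scene tab [([0.572, -0.006, 0.091], 0.59)]
scene stand [([0.573, -0.008, 0.09], 0.32)]
scene pawl [([0.612, 0.003, 0.112], 0.77)]
scene cup [([0.603, 0.19, 0.049], 0.59)]
scene tumbler [([0.686, -0.156, 0.075], 0.59)]
scene canister [([0.488, 0.145, 0.098], 0.9), ([0.434, -0.083, 0.016], 0.17)]
scene cezve [([0.621, -0.293, 0.047], 0.56)]
scene sugar_bowl [([0.497, -0.202, 0.028], 0.97)]
scene teaspoon [([0.435, -0.082, 0.019], 0.6)]
side tab [([0.434, -0.016, 0.014], 0.4)]
side stand [([0.563, -0.03, 0.089], 0.65), ([0.589, -0.043, 0.087], 0.59)]
side pawl [([0.61, 0.0, 0.11], 0.83)]
side cup [([0.597, 0.182, 0.062], 0.8)]
side tumbler [([0.685, -0.17, 0.082], 0.74)]
side canister [([0.46, 0.125, 0.086], 0.62)]
side cezve [([0.613, -0.299, 0.051], 0.67), ([0.436, -0.02, 0.015], 0.19)]
side sugar_bowl [([0.513, -0.178, 0.028], 0.97)]
side teaspoon [([0.434, -0.017, 0.015], 0.61)]
{'time': 1.0, 'joint_pos': [1.272, 0.264, 1.604, 0.0, 1.274, -0.037], 'qvel': [0.0, 0.001, 0.0, 0.002, 0.001, 0.001], 'tau': [-0.0, -50.207, -35.727, 0.073, 0.018, 0.0], 'tcp_pos': [0.175, 0.652, 0.239], 'eef_rot': [0.0, 0.131, 0.991, 0.0], 'wrist_force': [0.07, -0.324, -0.325], 'moment': [0.01, -0.003, 0.041], 'opening': 0.999}
```

View pics/scene0.png

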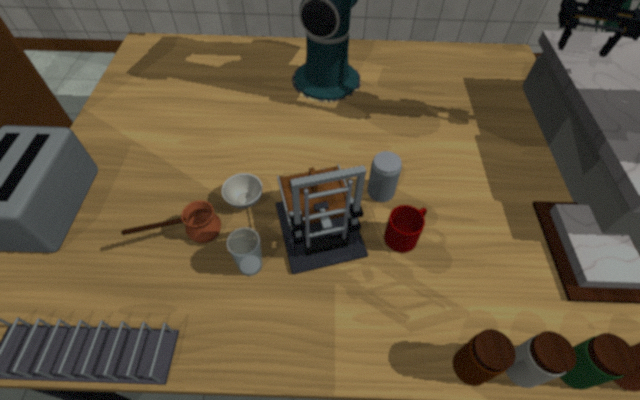

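View pics/side0.png

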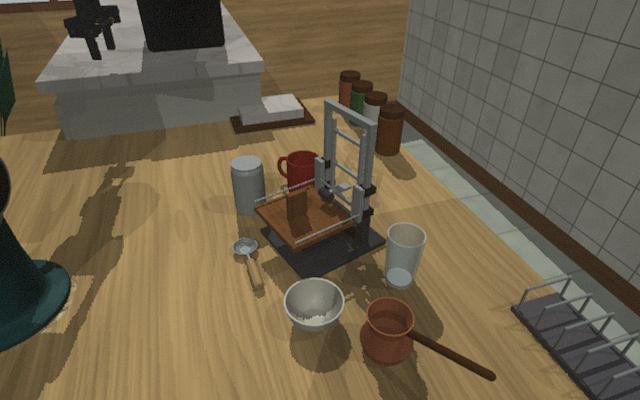

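The scene view shows the stand at about (322,215), the canister at (385,175), the mug at (405,228), the tumbler at (245,250), the cezve at (200,222) and the bowl at (242,190). In the side view the tab is near (297,207), with the spoon in front of it at (248,260). The nets call the spoon "tab" in the side view, so I'll zoom in.

```bash
python3 - <<'E'
import cv2,numpy as np
a=cv2.imread("pics/scene0.png")[155:280,260:380]; b=cv2.imread("pics/side0.png")[90:280,230:400]
a=cv2.resize(a,(400,417),interpolation=2); b=cv2.resize(b,(400,447),interpolation=2)
c=np.zeros((447,800,3),np.uint8);c[:417,:400]=a;c[:,400:]=b
cv2.imwrite("pics/crop1.png",cv2.convertScaleAbs(c,alpha=1.5))
E
```

```text
(no output)
```

View pics/crop1.png

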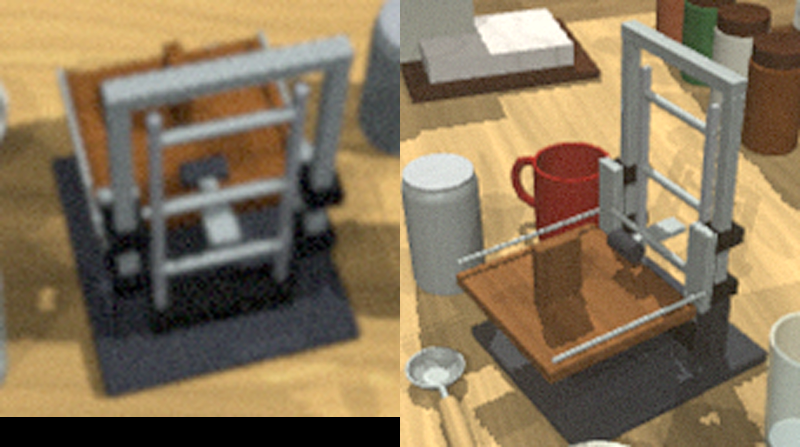

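The crop shows the foot-plate corners at (55,160), (105,395) and (357,335) in the scene half, and (475,325), (580,440) and (765,355) in the side half. The tab top is around (558,233). I'll compute the stand pose from these.

```bash
cat > h.py <<'E'
import numpy as np
def plane(p,u,v,z):
    K,R,t=[np.array(p[k]) for k in("camera_matrix","R","t")]
    d=R.T@np.linalg.inv(K)@[u,v,1]; c=-R.T@t
    return c+d*(z-c[2])/d[2]
def proj(p,X):
    K,R,t=[np.array(p[k]) for k in("camera_matrix","R","t")]
    q=K@(R@np.array(X)+t); return q[:2]/q[2]
E
python3 - <<'E'
from station import vision
from h import *
s=vision.snapshot("scene");d=vision.snapshot("side")
for u,v in[(55,160),(105,395),(357,335)]: print("scene",plane(s,260+u*.3,155+v*.3,.012).round(3))
for u,v in[(475,325),(580,440),(765,355)]: print("side",plane(d,230+(u-400)*.425,90+v*.425,.012).round(3))
for u,v in[(535,233),(558,230),(580,240)]: print("tabtop z.145",plane(d,230+(u-400)*.425,90+v*.425,.145).round(3))
u,v=173,45
print("scene tabtop",plane(s,260+u*.3,155+v*.3,.145).round(3))
E
```

```text
scene [ 0.526 -0.111  0.012]
scene [ 0.714 -0.059  0.012]
scene [0.664 0.11  0.012]
side [0.472 0.052 0.012]
side [ 0.522 -0.112  0.012]
side [ 0.704 -0.066  0.012]
tabtop z.145 [ 0.517 -0.013  0.145]
tabtop z.145 [ 0.535 -0.014  0.145]
tabtop z.145 [ 0.547 -0.033  0.145]
scene tabtop [ 0.523 -0.021  0.145]
```

Stand pose: centre about (0.593, -0.001), yaw about 15°. That puts the tab at about (0.535, -0.017), which agrees with the tab seen directly. The jaws need a twist of about +0.52 rad. I'm moving over the tab.

```bash
python3 -m creep '[{"travel":[2,-3.6,0.5],"twist":0.1,"grip":1},{"travel":[4,-7.2,1],"twist":0.2,"grip":1},{"travel":[6,-10.8,1.5],"twist":0.3,"grip":1},{"travel":[8,-14.4,2],"twist":0.4,"grip":1},{"travel":[10,-18,2],"twist":0.52,"grip":1}]'
python3 -m creep '[{"travel":[2,-3.6,0],"twist":0,"grip":1},{"travel":[4,-7.2,0],"twist":0,"grip":1},{"travel":[6,-10.8,0],"twist":0,"grip":1},{"travel":[8,-14.4,0],"twist":0,"grip":1},{"travel":[10,-18,0],"twist":0,"grip":1}]'
python3 -m creep '[{"travel":[2,-3.6,0],"twist":0,"grip":1},{"travel":[4,-7.2,0],"twist":0,"grip":1},{"travel":[6,-10.8,0],"twist":0,"grip":1},{"travel":[8,-14.4,0],"twist":0,"grip":1},{"travel":[10,-18,0],"twist":0,"grip":1}]'
```

```text
time: 1.52
tcp_pos: [0.2754, 0.4711, 0.26]
eef_rot: [0.001, -0.131, 0.991, 0.001]
wrist_force: [0.6, -0.0, 0.5]
opening: 1.0
time: 1.93
tcp_pos: [0.3751, 0.2904, 0.2591]
eef_rot: [0.0, -0.129, 0.992, 0.0]
wrist_force: [0.5, 0.6, -0.4]
opening: 0.997
time: 2.35
tcp_pos: [0.4752, 0.1102, 0.2592]
eef_rot: [0.001, -0.128, 0.992, 0.0]
wrist_force: [0.3, 0.9, 0.1]
opening: 1.005
```

```bash
python3 -m creep '[{"travel":[1.5,-3.2,0],"twist":0,"grip":1},{"travel":[3,-6.4,0],"twist":0,"grip":1},{"travel":[4.5,-9.6,0],"twist":0,"grip":1},{"travel":[6,-12.7,0],"twist":0,"grip":1},{"travel":[6,-12.7,0],"twist":0,"grip":1}]'
python3 - <<'E'
from station import vision,finder,manip
from h import *
import cv2
p=vision.snapshot("wrist");im=p["color"][:,:,::-1].copy()
print(manip.get_obs()["tcp_pos"])
for n in("tab","pawl"):print(n,[(d["centre"],d["conf"]) for d in finder.boxes_of(p,n)])
y=np.deg2rad(15);ex=np.array([np.cos(y),np.sin(y),0]);ey=np.array([-ex[1],ex[0],0])
T=np.array([.535,-.0165,.145])
for a in(-.02,.02):
  for b in(-.006,.006):
    q=proj(p,T+a*ex+b*ey);print(q.round());cv2.circle(im,tuple(int(i) for i in q),2,(0,0,255),-1)
cv2.imwrite("pics/w1.png",im)
E
```

```text
time: 2.77
tcp_pos: [0.5367, -0.0198, 0.2589]
eef_rot: [0.001, -0.126, 0.992, -0.001]
wrist_force: [-0.2, 0.5, -0.8]
opening: 0.997
[ 0.53553309 -0.0174558   0.25868066]
tab [([0.5471, -0.0122, 0.0878], 0.78), ([0.5549, -0.0179, 0.0908], 0.23)]
pawl [([0.6117, 0.0062, 0.1123], 0.69)]
[318. 170.]
[332. 170.]
[318. 215.]
[332. 215.]
```

View pics/w1.png

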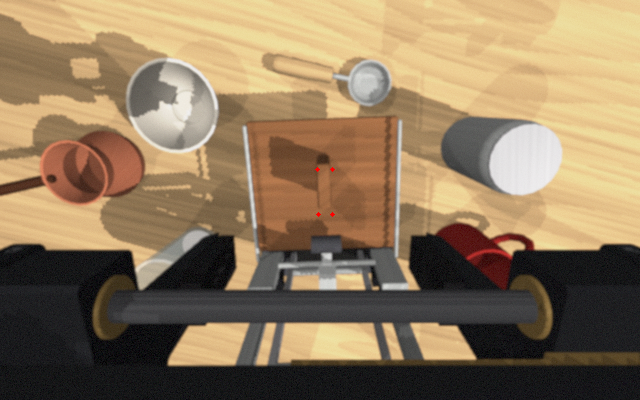

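The tab top spans roughly columns 318–331, rows 164–209. It is centred laterally within 1 mm and lies about 4–5 mm nearer the robot than predicted. Yaw agrees. Descending with x −0.5 cm.

```bash
python3 -m creep '[{"travel":[-0.2,0,-3],"twist":0,"grip":1},{"travel":[-0.5,0,-6],"twist":0,"grip":1},{"travel":[-0.5,0,-9],"twist":0,"grip":1},{"travel":[-0.5,0,-11],"twist":0,"grip":1},{"travel":[-0.5,0,-11],"twist":0,"grip":1}]'
python3 -m creep '[{"travel":[0,0,-1.2],"twist":0,"grip":1},{"travel":[0,0,-2.4],"twist":0,"grip":1},{"travel":[0,0,-3.6],"twist":0,"grip":1},{"travel":[0,0,-4.8],"twist":0,"grip":1},{"travel":[0,0,-4.8],"twist":0,"grip":1}]'
```

```text
time: 3.33
tcp_pos: [0.5251, -0.0129, 0.1437]
eef_rot: [-0.005, -0.13, 0.992, 0.001]
wrist_force: [-0.7, -0.6, -0.2]
opening: 0.998
time: 3.75
tcp_pos: [0.5279, -0.0146, 0.0982]
eef_rot: [-0.002, -0.129, 0.992, 0.0]
wrist_force: [-0.2, 0.2, -0.4]
opening: 1.0
```

```bash
python3 - <<'E'
from station import vision
import cv2
p=vision.snapshot("wrist");q=vision.snapshot("side")
import numpy as np
c=np.zeros((600,800,3),np.uint8);c[:400,:640]=p["color"][:,:,::-1]
b=cv2.resize(q["color"][100:260,220:400,::-1],(320,284))
c[316:,480:]=b
cv2.imwrite("pics/w2.png",c)
E
```

```text
(no output)
```

View pics/w2.png

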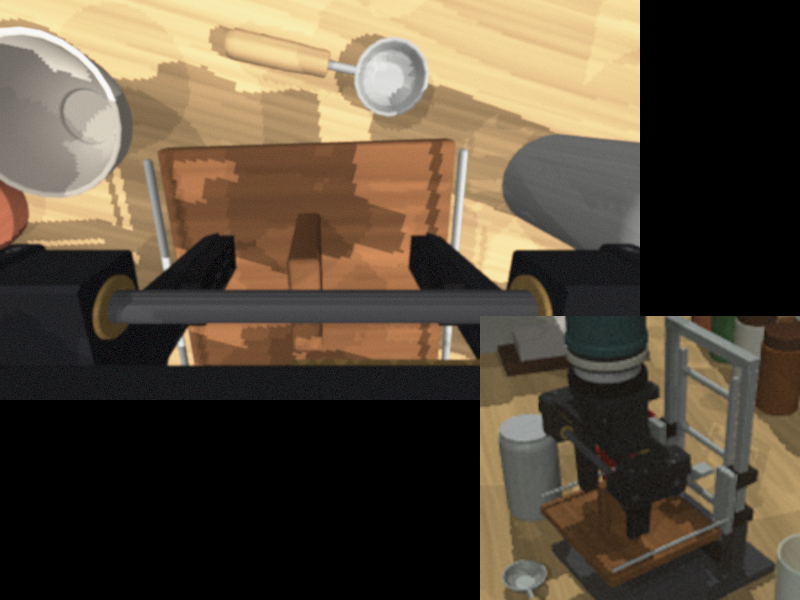

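In the wrist view the tab top is centred at column 305, between fingers centred at about 322. The tab is therefore about 5.5 mm toward −y of the jaw centre, so I'll correct and then close.

```bash
python3 -m creep '[{"travel":[0.15,-0.55,0],"twist":0,"grip":1},{"travel":[0.15,-0.55,0],"twist":0,"grip":1},{"travel":[0.15,-0.55,0],"twist":0,"grip":1}]'
python3 - <<'E'
from station import vision,manip
import cv2
p=vision.snapshot("wrist");o=manip.get_obs();print(o["tcp_pos"],o["wrist_force"])
cv2.imwrite("pics/w3.png",p["color"][200:,150:500,::-1])
E
```

```text
time: 4.1
tcp_pos: [0.532, -0.0208, 0.1016]
eef_rot: [0.001, -0.128, 0.992, -0.0]
wrist_force: [0.1, 0.6, 1.4]
opening: 0.996
[ 0.53178775 -0.02070416  0.10143767] [0.62193267 0.31278014 0.49098899]
```

View pics/w3.png

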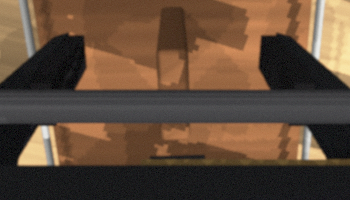

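The tab (column 172 in the crop) is now centred between the fingers (84 to 260). Closing.

```bash
python3 -m creep '[{"travel":[0,0,0],"twist":0,"grip":0},{"travel":[0,0,0],"twist":0,"grip":0},{"travel":[0,0,0],"twist":0,"grip":0},{"travel":[0,0,0],"twist":0,"grip":0},{"travel":[0,0,0],"twist":0,"grip":0}]'
python3 -m creep '[{"travel":[0,0,0],"twist":0,"grip":0},{"travel":[0,0,0],"twist":0,"grip":0},{"travel":[0,0,0],"twist":0,"grip":0},{"travel":[0,0,0],"twist":0,"grip":0},{"travel":[0,0,0],"twist":0,"grip":0}]'
```

```text
time: 4.57
tcp_pos: [0.5311, -0.0203, 0.1007]
eef_rot: [-0.0, -0.129, 0.992, -0.0]
wrist_force: [-0.4, -0.1, 0.0]
opening: 0.648
time: 4.98
tcp_pos: [0.5311, -0.0203, 0.1007]
eef_rot: [-0.0, -0.128, 0.992, 0.0]
wrist_force: [0.5, -0.4, 0.3]
opening: 0.265
```

```bash
python3 -m creep '[{"travel":[0,0,0],"twist":0,"grip":0},{"travel":[0,0,0],"twist":0,"grip":0},{"travel":[0,0,0],"twist":0,"grip":0},{"travel":[0,0,0],"twist":0,"grip":0},{"travel":[0,0,0],"twist":0,"grip":0}]'
python3 -m creep '[{"travel":[0,0,0.2],"twist":0,"grip":0},{"travel":[0,0,0.4],"twist":0,"grip":0},{"travel":[0,0,0.6],"twist":0,"grip":0},{"travel":[0,0,0.8],"twist":0,"grip":0},{"travel":[0,0,0.8],"twist":0,"grip":0}]'
```

```text
time: 5.4
tcp_pos: [0.5312, -0.0205, 0.1007]
eef_rot: [0.0, -0.129, 0.992, -0.0]
wrist_force: [-0.2, -2.0, -0.6]
opening: 0.136
time: 5.82
tcp_pos: [0.5311, -0.0205, 0.109]
eef_rot: [0.0, -0.128, 0.992, -0.0]
wrist_force: [1.6, -2.3, -4.8]
opening: 0.133
```

Gripped (opening 12 mm), with a shelf weight of about 4.5 N. Lifting to h ≈ 0.10.

```bash
python3 -m creep '[{"travel":[0,0,0.9],"twist":0,"grip":0},{"travel":[0,0,1.8],"twist":0,"grip":0},{"travel":[0,0,2.7],"twist":0,"grip":0},{"travel":[0,0,3.6],"twist":0,"grip":0},{"travel":[0,0,4.5],"twist":0,"grip":0}]'
python3 -m creep '[{"travel":[0,0,0.9],"twist":0,"grip":0},{"travel":[0,0,1.8],"twist":0,"grip":0},{"travel":[0,0,2.7],"twist":0,"grip":0},{"travel":[0,0,3.6],"twist":0,"grip":0},{"travel":[0,0,4.2],"twist":0,"grip":0}]'
python3 -m creep '[{"travel":[0,0,0.2],"twist":0,"grip":0},{"travel":[0,0,0.4],"twist":0,"grip":0},{"travel":[0,0,0.4],"twist":0,"grip":0},{"travel":[0,0,0.4],"twist":0,"grip":0},{"travel":[0,0,0.4],"twist":0,"grip":0}]'
python3 - <<'E'
from station import vision,manip,finder
import cv2
p=vision.snapshot("side");o=manip.get_obs();print(o["tcp_pos"],o["wrist_force"],o["opening"])
for n in("pawl","tab"):print([(d["centre"],d["conf"]) for d in finder.boxes_of(p,n)])
cv2.imwrite("pics/s4.png",cv2.resize(p["color"][80:280,220:420,::-1],(600,600),interpolation=2))
E
```

```text
time: 6.23
tcp_pos: [0.5312, -0.0205, 0.1545]
eef_rot: [0.0, -0.128, 0.992, -0.0]
wrist_force: [3.6, -3.1, -5.4]
opening: 0.136
time: 6.65
tcp_pos: [0.5311, -0.0205, 0.197]
eef_rot: [0.0, -0.128, 0.992, -0.0]
wrist_force: [3.0, -4.1, -5.2]
opening: 0.134
time: 7.07
tcp_pos: [0.5311, -0.0205, 0.1995]
eef_rot: [-0.0, -0.128, 0.992, -0.0]
wrist_force: [3.1, -5.0, -4.5]
opening: 0.13
[ 0.53113394 -0.02047306  0.19944414] [ 2.61863802 -3.85501592 -3.36364385] 0.13831532134166127
[([0.6287, -0.0027, 0.2082], 0.42)]
[([0.5583, -0.0466, 0.1847], 0.72)]
```

View pics/s4.png

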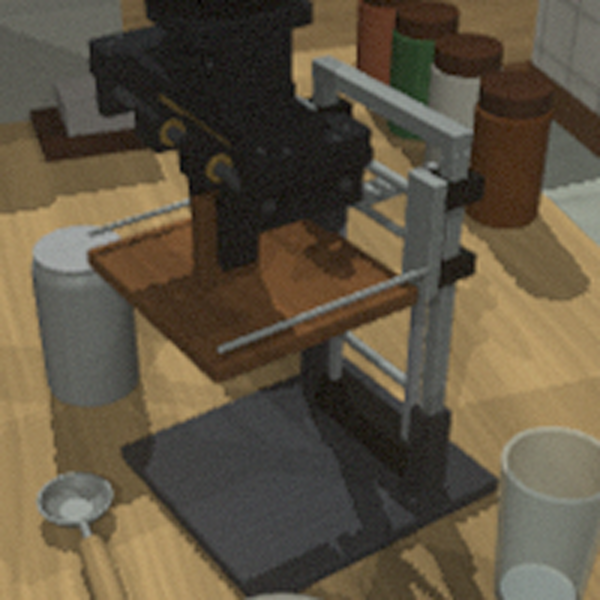

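Height is 0.099 and the grip holds. I'll go 2 mm higher to be sure of clearing the rung, wait for the pawl to swing level, then lower slowly to 0.068, which is still above any catch point.

```bash
python3 -m creep '[{"travel":[0,0,0.2],"twist":0,"grip":0},{"travel":[0,0,0.2],"twist":0,"grip":0},{"travel":[0,0,0.2],"twist":0,"grip":0},{"travel":[0,0,0.2],"twist":0,"grip":0},{"travel":[0,0,0.2],"twist":0,"grip":0}]'
python3 -m creep '[{"travel":[0,0,-0.3],"twist":0,"grip":0},{"travel":[0,0,-0.6],"twist":0,"grip":0},{"travel":[0,0,-0.9],"twist":0,"grip":0},{"travel":[0,0,-1.2],"twist":0,"grip":0},{"travel":[0,0,-1.5],"twist":0,"grip":0}]'
python3 -m creep '[{"travel":[0,0,-0.3],"twist":0,"grip":0},{"travel":[0,0,-0.6],"twist":0,"grip":0},{"travel":[0,0,-0.9],"twist":0,"grip":0},{"travel":[0,0,-1.2],"twist":0,"grip":0},{"travel":[0,0,-1.5],"twist":0,"grip":0}]'
```

```text
time: 7.63
tcp_pos: [0.5311, -0.0205, 0.2014]
eef_rot: [-0.0, -0.128, 0.992, -0.0]
wrist_force: [3.2, -5.1, -4.3]
opening: 0.138
time: 8.05
tcp_pos: [0.5311, -0.0205, 0.1861]
eef_rot: [-0.0, -0.128, 0.992, -0.0]
wrist_force: [2.2, -4.1, -3.3]
opening: 0.136
time: 8.47
tcp_pos: [0.5311, -0.0205, 0.1711]
eef_rot: [-0.0, -0.128, 0.992, -0.0]
wrist_force: [2.7, -4.5, -4.3]
opening: 0.136
```

```bash
python3 -m creep '[{"travel":[0,0,-0.15],"twist":0,"grip":0},{"travel":[0,0,-0.3],"twist":0,"grip":0},{"travel":[0,0,-0.45],"twist":0,"grip":0},{"travel":[0,0,-0.45],"twist":0,"grip":0}]'
```

```text
time: 8.8
tcp_pos: [0.5311, -0.0205, 0.1664]
eef_rot: [-0.0, -0.128, 0.992, -0.0]
wrist_force: [2.9, -4.9, -5.0]
opening: 0.136
```

```bash
python3 -m creep '[{"travel":[0,0,-0.15],"twist":0,"grip":0},{"travel":[0,0,-0.3],"twist":0,"grip":0},{"travel":[0,0,-0.3],"twist":0,"grip":0}]'
```

```text
time: 9.05
tcp_pos: [0.5311, -0.0205, 0.1635]
eef_rot: [-0.0, -0.128, 0.992, -0.0]
wrist_force: [3.1, -4.9, -4.6]
opening: 0.138
```

```bash
python3 -m creep '[{"travel":[0,0,-0.15],"twist":0,"grip":0},{"travel":[0,0,-0.3],"twist":0,"grip":0},{"travel":[0,0,-0.4],"twist":0,"grip":0},{"travel":[0,0,-0.4],"twist":0,"grip":0}]'
```

```text
time: 9.38
tcp_pos: [0.5311, -0.0205, 0.1596]
eef_rot: [-0.0, -0.128, 0.992, -0.0]
wrist_force: [2.9, -4.8, -4.9]
opening: 0.132
```

```bash
python3 -m creep '[{"travel":[0,0,-0.15],"twist":0,"grip":0},{"travel":[0,0,-0.3],"twist":0,"grip":0},{"travel":[0,0,-0.4],"twist":0,"grip":0},{"travel":[0,0,-0.4],"twist":0,"grip":0}]'
```

```text
time: 9.72
tcp_pos: [0.5311, -0.0205, 0.1555]
eef_rot: [-0.0, -0.129, 0.992, -0.0]
wrist_force: [4.0, -3.8, -5.5]
opening: 0.135
```

```bash
python3 -m creep '[{"travel":[0,0,-0.15],"twist":0,"grip":0},{"travel":[0,0,-0.3],"twist":0,"grip":0},{"travel":[0,0,-0.4],"twist":0,"grip":0},{"travel":[0,0,-0.4],"twist":0,"grip":0}]'
```

```text
time: 10.05
tcp_pos: [0.5311, -0.0205, 0.1515]
eef_rot: [-0.0, -0.128, 0.992, -0.0]
wrist_force: [4.2, -5.5, -5.2]
opening: 0.139
```

```bash
python3 -m creep '[{"travel":[0,0,-0.15],"twist":0,"grip":0},{"travel":[0,0,-0.3],"twist":0,"grip":0},{"travel":[0,0,-0.4],"twist":0,"grip":0},{"travel":[0,0,-0.4],"twist":0,"grip":0}]'
```

```text
time: 10.38
tcp_pos: [0.5311, -0.0205, 0.1475]
eef_rot: [-0.0, -0.128, 0.992, -0.0]
wrist_force: [2.9, -4.5, -5.4]
opening: 0.136
```

```bash
python3 -m creep '[{"travel":[0,0,-0.15],"twist":0,"grip":0},{"travel":[0,0,-0.3],"twist":0,"grip":0},{"travel":[0,0,-0.4],"twist":0,"grip":0},{"travel":[0,0,-0.4],"twist":0,"grip":0}]'
```

```text
time: 10.72
tcp_pos: [0.5312, -0.0204, 0.1448]
eef_rot: [0.0, -0.128, 0.992, -0.0]
wrist_force: [-1.0, -5.2, 3.8]
opening: 0.137
```

Contact: Fz swung from −5 to +4 N at h ≈ 0.044, so the pawl is on a rung. Now pressing on gradually toward +10 N.

```bash
python3 -m creep '[{"travel":[0,0,-0.1],"twist":0,"grip":0},{"travel":[0,0,-0.17],"twist":0,"grip":0},{"travel":[0,0,-0.17],"twist":0,"grip":0}]'
```

```text
time: 10.97
tcp_pos: [0.5312, -0.0205, 0.1437]
eef_rot: [0.0, -0.128, 0.992, -0.0]
wrist_force: [-3.3, -5.3, 7.1]
opening: 0.138
```

```bash
python3 -m creep '[{"travel":[0,0,-0.1],"twist":0,"grip":0},{"travel":[0,0,-0.13],"twist":0,"grip":0},{"travel":[0,0,-0.13],"twist":0,"grip":0}]'
```

```text
time: 11.22
tcp_pos: [0.5312, -0.0205, 0.143]
eef_rot: [0.0, -0.129, 0.992, -0.0]
wrist_force: [-4.3, -4.7, 9.7]
opening: 0.132
```

Now 9.7 N. Holding for a little over a second.

```bash
python3 -m creep '[{"travel":[0,0,0],"twist":0,"grip":0},{"travel":[0,0,0],"twist":0,"grip":0},{"travel":[0,0,0],"twist":0,"grip":0},{"travel":[0,0,0],"twist":0,"grip":0},{"travel":[0,0,0],"twist":0,"grip":0}]'
python3 -m creep '[{"travel":[0,0,0],"twist":0,"grip":0},{"travel":[0,0,0],"twist":0,"grip":0},{"travel":[0,0,0],"twist":0,"grip":0},{"travel":[0,0,0],"twist":0,"grip":0},{"travel":[0,0,0],"twist":0,"grip":0}]'
python3 -m creep '[{"travel":[0,0,0],"twist":0,"grip":0},{"travel":[0,0,0],"twist":0,"grip":0},{"travel":[0,0,0],"twist":0,"grip":0},{"travel":[0,0,0],"twist":0,"grip":0}]'
```

```text
time: 11.63
tcp_pos: [0.5312, -0.0205, 0.143]
eef_rot: [0.0, -0.128, 0.992, -0.0]
wrist_force: [-4.7, -5.2, 10.7]
opening: 0.135
time: 12.05
tcp_pos: [0.5312, -0.0205, 0.143]
eef_rot: [0.0, -0.129, 0.992, -0.0]
wrist_force: [-3.9, -4.7, 10.9]
opening: 0.135
time: 12.38
tcp_pos: [0.5312, -0.0204, 0.143]
eef_rot: [0.0, -0.129, 0.992, -0.0]
wrist_force: [-4.3, -5.1, 9.6]
opening: 0.134
```

```bash
python3 -m creep '[{"travel":[0,0,0.15],"twist":0,"grip":0},{"travel":[0,0,0.3],"twist":0,"grip":0},{"travel":[0,0,0.4],"twist":0,"grip":0},{"travel":[0,0,0.4],"twist":0,"grip":0}]'
```

```text
time: 12.72
tcp_pos: [0.5312, -0.0205, 0.1456]
eef_rot: [0.0, -0.128, 0.992, -0.0]
wrist_force: [-0.8, -4.9, 1.8]
opening: 0.134
```

```bash
python3 -m creep '[{"travel":[0,0,0.05],"twist":0,"grip":0},{"travel":[0,0,0.05],"twist":0,"grip":0.15},{"travel":[0,0,0.05],"twist":0,"grip":0.3},{"travel":[0,0,0.05],"twist":0,"grip":0.5},{"travel":[0,0,0.05],"twist":0,"grip":0.6}]'
python3 -m creep '[{"travel":[0,0,0],"twist":0,"grip":0.6},{"travel":[0,0,0],"twist":0,"grip":0.6},{"travel":[0,0,0],"twist":0,"grip":0.6},{"travel":[0,0,0],"twist":0,"grip":0.6},{"travel":[0,0,0],"twist":0,"grip":0.6}]'
```

```text
time: 13.13
tcp_pos: [0.5308, -0.0196, 0.1453]
eef_rot: [-0.0, -0.128, 0.992, 0.001]
wrist_force: [1.1, -0.4, 0.0]
opening: 0.354
time: 13.55
tcp_pos: [0.5311, -0.0203, 0.1457]
eef_rot: [-0.0, -0.128, 0.992, 0.0]
wrist_force: [-0.5, 0.1, 0.0]
opening: 0.599
```

```bash
python3 - <<'E'
from station import vision,manip
import cv2
p=vision.snapshot("wrist");q=vision.snapshot("side");o=manip.get_obs();print(o["tcp_pos"],o["wrist_force"],o["opening"])
import numpy as np
cv2.imwrite("pics/s5.png",np.hstack([cv2.resize(p["color"][150:,150:500,::-1],(400,286)),cv2.resize(q["color"][100:243,220:420,::-1],(400,286))]))
E
```

```text
[ 0.53112597 -0.02032691  0.14571368] [-0.20599969 -0.17474638  0.40692875] 0.599223477172007
```

View pics/s5.png

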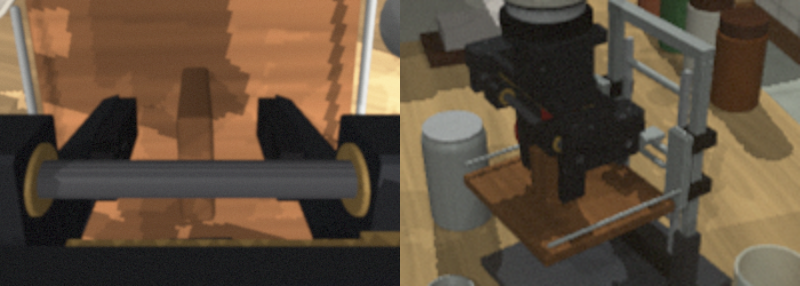

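The fingers are clear on both sides of the tab (columns 135 and 258, tab at 195). The shelf hangs caught, with the deck raised above the plate. Withdrawing straight up.

```bash
python3 -m creep '[{"travel":[0,0,1.5],"twist":0,"grip":0.6},{"travel":[0,0,4],"twist":0,"grip":0.6},{"travel":[0,0,7],"twist":0,"grip":0.6},{"travel":[0,0,10],"twist":0,"grip":0.6},{"travel":[0,0,13],"twist":0,"grip":0.6}]'
python3 -m creep '[{"travel":[-1,0,1],"twist":0,"grip":0.6},{"travel":[-3,0,2],"twist":0,"grip":0.6},{"travel":[-5,0,2],"twist":0,"grip":0.6},{"travel":[-5,0,2],"twist":0,"grip":0.6},{"travel":[-5,0,2],"twist":0,"grip":0.6}]'
python3 - <<'E'
from station import vision,manip,finder
import cv2,numpy as np
p=vision.snapshot("scene");q=vision.snapshot("side");o=manip.get_obs();print(o["tcp_pos"],o["wrist_force"])
for c in(p,q):
  for n in("pawl","cup","tumbler","canister","cezve","sugar_bowl","teaspoon"):print(n,[(np.round(d["centre"],3).tolist(),round(d["conf"],2)) for d in finder.boxes_of(c,n)[:1]])
cv2.imwrite("pics/f.png",cv2.resize(q["color"][90:270,220:420,::-1],(667,600),interpolation=2))
E
```

```text
time: 14.07
tcp_pos: [0.5307, -0.0203, 0.2768]
eef_rot: [-0.0, -0.128, 0.992, 0.0]
wrist_force: [0.8, -0.3, -0.4]
opening: 0.603
time: 14.48
tcp_pos: [0.4801, -0.0203, 0.295]
eef_rot: [-0.0, -0.128, 0.992, 0.0]
wrist_force: [-0.9, -0.6, 0.3]
opening: 0.599
[ 0.48099067 -0.02032254  0.29482123] [-0.38804846 -0.08622224 -0.3233994 ]
pawl [([0.629, 0.006, 0.158], 0.7)]
cup [([0.602, 0.19, 0.049], 0.6)]
tumbler [([0.687, -0.154, 0.078], 0.64)]
canister [([0.488, 0.146, 0.1], 0.98)]
cezve [([0.62, -0.295, 0.049], 0.96)]
sugar_bowl [([0.495, -0.201, 0.032], 0.84)]
teaspoon []
pawl [([0.433, -0.016, 0.017], 0.67)]
cup [([0.603, 0.222, 0.069], 0.59)]
tumbler [([0.684, -0.172, 0.083], 0.75)]
canister [([0.462, 0.125, 0.088], 0.64)]
cezve [([0.613, -0.3, 0.051], 0.74)]
sugar_bowl [([0.513, -0.176, 0.03], 0.8)]
teaspoon [([0.434, -0.016, 0.018], 0.85)]
```

View pics/f.png

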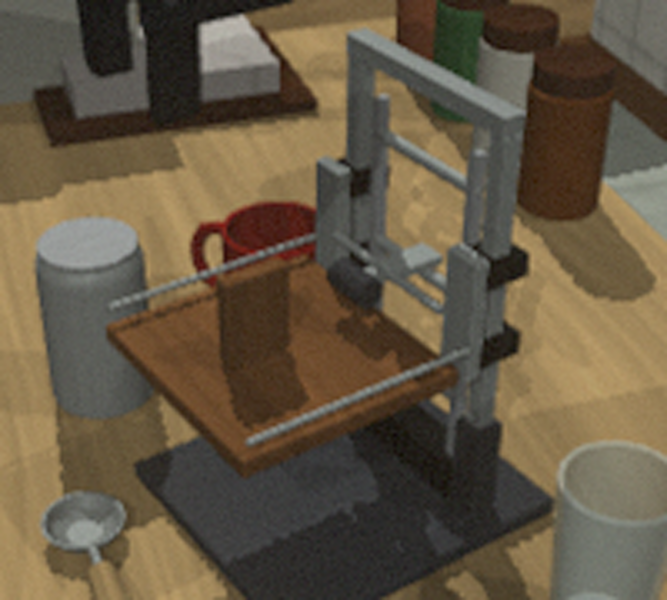

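The shelf hangs raised with the pawl nose, at about (410,258), lying on the middle rung. The bystanders are where they were.

```bash
python3 -c "
from station import manip
print(manip.sign_off())"
```

```text
the job is handed in; nothing more can be done
None
```

The shelf is caught on the first rung above its start, and I handed the job in at about 15 s of the 48 s allowed.

- **Lift and catch:** I gripped the tab and raised the shelf to about 0.101 m, past the rung. I then lowered it in small steps until the force showed the pawl had caught, with the shelf at about 0.044 m.
- **Press:** I pressed at about 10 N (readings 9.6–10.9 N) for about 1.2 s, and the height held steady. With the roughly 5 N shelf, that puts about 15–16 N on the pawl. I then eased off, opened the gripper and withdrew upwards.
- **Last checks:** The final picture shows the pawl lying on the middle rung and the shelf still raised. The network's pawl height rose about 46 mm, which agrees with the arm's reading. Wrist force is near zero.
- **Bystanders:** All detections match the start within a few mm, with these exceptions:
    - **Mug:** the side view put it about 40 mm off in y, but the scene view and the picture show it unmoved. I put this down to the arm changing what was visible.
    - **Teaspoon:** the scene view missed it at the end, but the side view found it in place.
    - **Pawl:** the side view labelled the teaspoon "pawl", so I ignored that report.

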